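Book the next turning job by pointing

TASK

The bench camera is watching which job comes next: point down at the shallow bowl with the black rim, keeping the fingertips a few centimetres above the middle of its mouth for at least two seconds, then point in the same way, again for at least two seconds, at the middle of the widest of the three wooden chuck rings, and then book it by pressing the green button fully down, letting it come up again. Only point at the bowl and the ring: do not touch or shift any bowl, beaker, ring, tool, can or block, and do not press the red button. Never bring the fingertips close over the middle of a wrong bowl, beaker or ring, not even in passing.

Things in the scene. Friction and masses are not known exactly. Their poses are not given: they have to be found in the camera images.
- black_bowl_mouth (a point): shallow turned bowl of pale bamboo with thin dark stripes and a thick BLACK rim; 124 mm across the rim, 68 mm across the foot, 60 mm high, stands upright on the table, loose (about 0.12 kg). The point is the centre of its mouth, level with the rim; z up.
- plain_bowl_mouth (a point): the same shallow bowl (124 mm across, 60 mm high) but with a pale rim, no black. The point is the centre of its mouth, level with the rim.
- beaker_mouth (a point): tall tapered beaker of striped bamboo, also with a black rim; 96 mm across the rim, 125 mm high, loose. The point is the centre of its mouth, level with the rim.
- wide_ring_top (a point): widest of three thick dark wooden chuck rings lying flat on the table: 104 mm outside, 48 mm bore, 40 mm high, loose (about 0.2 kg). The point is on its axis, level with its top face.
- middle_ring_top (a point): middle wooden chuck ring: 78 mm outside, 36 mm bore, 40 mm high, loose. The point is on its axis, level with its top face.
- small_ring_top (a point): smallest wooden chuck ring: 56 mm outside, 24 mm bore, 40 mm high, loose. The point is on its axis, level with its top face.
- green_button_top (a point): centre of the top face of the round GREEN push button (32 mm across), one of two on top of a grey job-booking box fixed to the table (100 x 130 x 45 mm high); the buttons stand side by side 68 mm apart. It is pressed straight down; travel 6 mm, spring return, about 5 N takes it fully down.
- green_button (a joint): travel of the green button: 0 = up, 0.006 m = fully down.
- red_button_top (a point): centre of the top face of the round RED (cancel) button on the same box, same size.
- red_button (a joint): travel of the red button: 0 = up, 0.006 m = fully down.
- gouge: turning tool with a blue handle, 260 mm long, lying flat at the right of the table, loose; a bystander.
- lacquer_can: closed can with a red label, 80 mm across, 110 mm high, standing at the far edge, loose; a bystander. Its origin is the centre of the underside, on the table.
- sanding_block: cork sanding block 65 x 110 x 35 mm at the far edge, loose; a bystander. Its origin is the centre of the underside, on the table.
- lacquer_brush: flat brush lying at the left of the table, loose; a bystander.
Things that resemble listed ones, but are neither listed nor needed, are in the scene too. Leave any purple or turquoise look-alike of the part that bears black_bowl_mouth alone.

How it is judged (in metres and radians):
On the way, in this order (a step that is already met when the one before it is completed fails the run):
1. the fingertips dwell for 2 s just above the middle of the black-rimmed shallow bowl (horizontal distance between the grasp point and black_bowl_mouth below 0.025 m and z of the grasp point in the frame of black_bowl_mouth between 0.015 and 0.095 m), for 2 s.
2. the fingertips dwell for 2 s just above the middle of the widest chuck ring (horizontal distance between the grasp point and wide_ring_top below 0.025 m and z of the grasp point in the frame of wide_ring_top between 0.015 and 0.095 m), for 2 s.
3. the green button is pressed fully down (value of joint green_button above 0.0045 m), for 0.05 s.
At the end, for the whole second after the job is handed in: Both buttons are up again (under 1.5 mm) and every bowl, beaker, ring, tool, can and block is within 10 mm of where it stood. When pointing, the grasp point between the finger pads (about 19 mm behind the tips) is within 25 mm sideways of the centre point and 15 to 95 mm above it (value of joint each of green_button, red_button below 0.0015 m and distance of each of black_bowl_mouth, plain_bowl_mouth, beaker_mouth, wide_ring_top, middle_ring_top, small_ring_top, gouge, lacquer_can, sanding_block, lacquer_brush from where it was at the start of the episode below 0.01 m); the robot touches nothing.
It fails at once if a bowl, beaker, ring, tool, can or block is touched by the robot (over 0.5 N) (contact force between any of the fingers, the arm and black_bowl above 0.5 N or contact force between any of the fingers, the arm and plain_bowl above 0.5 N or contact force between any of the fingers, the arm and beaker above 0.5 N or contact force between any of the fingers, the arm and wide_ring above 0.5 N or contact force between any of the fingers, the arm and middle_ring above 0.5 N or contact force between any of the fingers, the arm and small_ring above 0.5 N or contact force between any of the fingers, the arm and gouge above 0.5 N or contact force between any of the fingers, the arm and lacquer_can above 0.5 N or contact force between any of the fingers, the arm and sanding_block above 0.5 N or contact force between any of the fingers, the arm and lacquer_brush above 0.5 N).
It fails at once if a bowl, beaker, ring, tool, can or block is shifted or lifted by more than 10 mm (distance of any of black_bowl_mouth, plain_bowl_mouth, beaker_mouth, wide_ring_top, middle_ring_top, small_ring_top, gouge, lacquer_can, sanding_block, lacquer_brush from where it was at the start of the episode above 0.01 m).
It fails at once if the fingertips come close over the middle of a wrong bowl, beaker or ring (grasp point within 25 mm sideways and less than 80 mm above its top) ((horizontal distance between the grasp point and plain_bowl_mouth below 0.025 m and z of the grasp point in the frame of plain_bowl_mouth below 0.08 m) or (horizontal distance between the grasp point and beaker_mouth below 0.025 m and z of the grasp point in the frame of beaker_mouth below 0.08 m) or (horizontal distance between the grasp point and middle_ring_top below 0.025 m and z of the grasp point in the frame of middle_ring_top below 0.08 m) or (horizontal distance between the grasp point and small_ring_top below 0.025 m and z of the grasp point in the frame of small_ring_top below 0.08 m)).
It fails at once if the red button is pressed (over 3 mm) (value of joint red_button above 0.003 m).
It also fails if it takes over 56 s, if anything falls off the work surface, if the arm or the gripper's body presses on something with over 40 N, if the wrist force passes 120 N, or if a joint passes its speed limit or range.

ROBOT

A 7-joint arm with a two-finger parallel gripper is mounted at the origin on the work surface. World frame = base frame: x ahead of the robot, y to its left, z up, the work surface at z = 0. Lengths are in mm, angles in rad, forces in N, time in s.
With the tool pointing down it reaches from about 425 to 825 mm from the base axis. Payload 3.6 kg.
Tool frame: the origin (TCP) lies midway between the tips of the shut fingers; the grasp point (between the pads) lies 19 mm behind it; z points along the fingers, y is the line along which they close (so a half turn about z gives the same grasp; the last joint's range is limited). The gripper opens to 85 mm and grips with 20 to 120 N. Pads are 22 mm wide; open, the fingers measure 114 mm over their backs; the gripper's body (76 mm by 85 mm) begins 54 mm behind the grasp point. The pads swing forward as they close: fully open they stand 13 mm farther back than shut.
Start: joints at [-0.026, 0.615, -0.013, 1.423, 0.008, 1.103, -0.04], TCP at [649.971, 0.023, 231.297] pointing down, gripper open.
Joint ranges: [-3.12, 3.12], [-0.3, 2.06], [-1.34, 1.32], [0.26, 2.42], [-1.36, 4.5], [0.01, 1.98], [-2.84, 2.84]. Speed limits (rad/s): [2.79, 2.79, 3.14, 3.14, 3.14, 3.14, 3.14].

INTERFACE

Orientations are given as [roll, pitch, yaw] about the fixed x, y, z axes, in that order (R = Rz(yaw) Ry(pitch) Rx(roll)).
In Python, from rig import r gives the robot as it stands.
- The arm moves only by the tool drive_tool, never from a script. Its argument "commands" is a list that holds one entry, the list of rows, each a list of 6 numbers: the shift along the world's x, y, z in mm, then the turn, a rotation vector about the world's x, y, z in rad. In form: [[[dx, dy, dz, ax, ay, az], ...]]. A call has 1 to 20 rows; each row shifts and turns the commanded pose from where the row before left it; what a row does not reach is not made up. A row lasts 1/8 s, in which the tool goes at most 62.5 mm and 10.7 degrees, less where a joint would pass 70% of its speed; a pose out of reach is approached as far as the arm can. A call is refused whole if a number of a shift passes 62.5 or a number of a turn 0.188, either way. A call with a gripper value outside its range is refused whole. "fingers" is the finger opening in mm, from 0 to 85.4, set as the call begins (left out, the last holds). The fingers move at their own pace and stop on an object; "newtons" is the grip in N (left out, the last holds). Time passes only in rows, so rows that do not move let the fingers close. It gives the time, the measured TCP pose, the force, the opening and the grip force at its end, in the units of the state.
- r.observe(): the state, without advancing time (a new reading comes with each control period).
- r.read_camera(name): name is "scene" or "side" or "wrist"; returns a dict with "pixels" (420x560x3 uint8, red, green, blue), "fx", "fy", "cx", "cy" (pixels), "eye" and "attitude" of the camera in the world. Camera axes: x right, y down, z forward; pixel columns grow to the right and rows downward; lengths in mm; the calibration is good to about 2 mm. A picture is of the moment at which its call begins. There is no depth.
- r.sign_off(): hands the job in; it is judged then, once.
Trained networks look in the newest picture that a camera, given by its name, has taken for a name from the list of things; names that differ only in an ending like _2 or _b are one class to them, and where a whole thing is asked for, a point or a joint stands for the part that bears it (a point fixed in the world has none). Each returns a list of dicts, best first, with "confidence" (0 to 1); they miss things now and then, are a little off and sometimes report something else, mostly with a low value. They report only what shows in the picture. A call takes as long as a camera call. They do not tell look-alikes from the thing itself.
- r.boxes_of(camera, target): "box" ([left, top, right, bottom] in pixels, round what is visible of it).
The state is a dict: "clock": time; "q": joint angles; "joint_velocities": joint speeds; "joint_efforts": joint torques, N m; "tool_pos": TCP position; "ee_rot": TCP orientation; "force": force on the tool from outside, world axes, zero at the start; "torque": the same for the moment, N m; "width": opening from 0.0 (shut) to 1.0 (fully open); "gripper_force": force on a finger pad.
Only numpy, scipy, OpenCV 4.12 (cv2) and the standard library are available. Lean on these libraries where they do the work, as an engineer would, in place of code of your own. Each camera call takes 0.05 s, during which the arm holds its last target. There are 200 camera calls.

## Working session

There is one attempt and no reset: what is moved stays moved. The work goes in short steps, Python scripts to look and compute and a tool call to move; the robot and the scene stay as the last step left them, time stands still between calls to the robot, and variables do not carry over. Pictures are saved under pics/ and viewed, at most 10 in all, crops included, and the job is handed in when it is done.

Besides the shell and the picture viewer there is one more tool, called as name(argument=value, ...), one argument or row to a line, values as JSON. drive_tool: Moves the arm, as the interface text tells. Its arguments: {"type":"object","properties":{"commands":{"type":"array","items":{"type":"array","items":{"type":"array","items":{"type":"number"}}}},"fingers":{"type":"number"},"newtons":{"type":"number"}},"required":["commands"]}

```bash
mkdir -p pics; python3 - <<'E'
from rig import r
import cv2,numpy as np
for c in ["scene","side"]:
    d=r.read_camera(c)
    cv2.imwrite(f"pics/{c}0.png",d["pixels"][:,:,::-1])
    print(c,d["fx"],d["fy"],d["cx"],d["cy"],d["eye"],np.array(d["attitude"]).tolist())
    for t in ["black_bowl_mouth","plain_bowl_mouth","beaker_mouth","wide_ring_top","middle_ring_top","small_ring_top","green_button_top","red_button_top","lacquer_can"]:
        print(t,[(np.round(b["box"]).tolist(),round(b["confidence"],2)) for b in r.boxes_of(c,t)])
E
```

```text
scene 484.5616267843085 484.5616267843085 285.2661694936796 209.14064548454397 [1542.37383459   24.43163288  944.71538883] [-2.2774396779017163, 0.012643176680270818, 1.5996684424446115]
black_bowl_mouth [([365.0, 147.0, 410.0, 182.0], 0.83), ([345.0, 225.0, 394.0, 265.0], 0.67), ([379.0, 278.0, 428.0, 326.0], 0.67)]
plain_bowl_mouth [([271.0, 229.0, 317.0, 266.0], 0.81)]
beaker_mouth [([183.0, 214.0, 222.0, 269.0], 0.57)]
wide_ring_top [([360.0, 195.0, 397.0, 226.0], 0.72)]
middle_ring_top [([196.0, 189.0, 222.0, 214.0], 0.69)]
small_ring_top [([254.0, 195.0, 273.0, 219.0], 0.65), ([324.0, 189.0, 336.0, 195.0], 0.3)]
green_button_top [([298.0, 276.0, 349.0, 314.0], 0.7), ([324.0, 188.0, 335.0, 195.0], 0.57)]
red_button_top []
lacquer_can [([212.0, 258.0, 250.0, 311.0], 0.93), ([301.0, 191.0, 313.0, 199.0], 0.37), ([270.0, 228.0, 319.0, 267.0], 0.26)]
side 462.8838785790105 462.8838785790105 277.9606146495644 215.75879871240886 [  91.4360741   992.69530326 1188.26981457] [-2.353216774106803, -0.007336517080279048, -2.7238189442509104]
black_bowl_mouth [([205.0, 240.0, 243.0, 279.0], 0.94), ([139.0, 242.0, 179.0, 272.0], 0.73), ([301.0, 307.0, 347.0, 355.0], 0.6)]
plain_bowl_mouth [([233.0, 208.0, 268.0, 238.0], 0.58)]
beaker_mouth [([263.0, 154.0, 286.0, 200.0], 0.9), ([288.0, 255.0, 298.0, 265.0], 0.21), ([317.0, 190.0, 339.0, 208.0], 0.16)]
wide_ring_top [([251.0, 280.0, 285.0, 315.0], 0.83)]
middle_ring_top [([319.0, 187.0, 340.0, 207.0], 0.73), ([191.0, 215.0, 220.0, 248.0], 0.5)]
small_ring_top [([300.0, 216.0, 316.0, 232.0], 0.77), ([247.0, 343.0, 301.0, 400.0], 0.28)]
green_button_top [([290.0, 256.0, 299.0, 264.0], 0.44)]
red_button_top [([296.0, 241.0, 300.0, 247.0], 0.45)]
lacquer_can [([218.0, 164.0, 245.0, 202.0], 0.65)]
```

```bash
python3 - <<'E'
import cv2
a=cv2.imread("pics/scene0.png");b=cv2.imread("pics/side0.png")
cv2.imwrite("pics/s1.png",cv2.resize(a[130:350,150:450],None,fx=2.6,fy=2.6,interpolation=2))
cv2.imwrite("pics/s2.png",cv2.resize(b[140:410,120:400],None,fx=2.2,fy=2.2,interpolation=2))
E
```

```text
(no output)
```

View pics/s1.png

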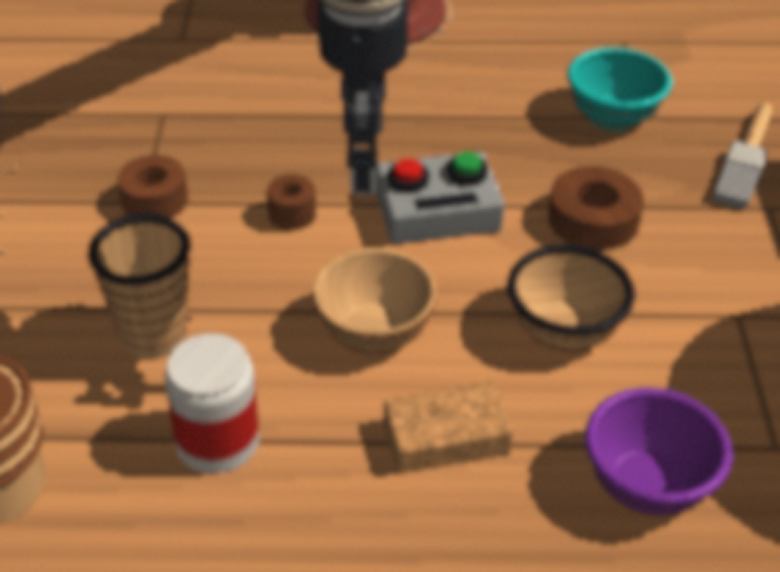

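View pics/s2.png

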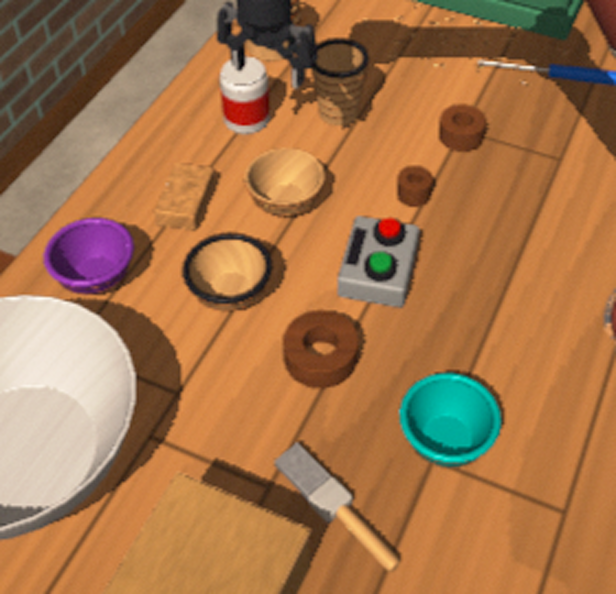

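The scene crop shows the black-rimmed bowl at scene px (370,241), the wide ring top at (380,205), green at (330,191) and red at (307,195). In the side crop they are at (223,262), (267,295), (293,259) and (297,244). The turquoise and purple bowls are decoys.

```bash
cat > geo.py <<'E'
import numpy as np
from scipy.spatial.transform import Rotation as Ro
def ray(d,u,v):
    R=Ro.from_euler("xyz",d["attitude"]).as_matrix()
    return np.array(d["eye"]),R@np.array([(u-d["cx"])/d["fx"],(v-d["cy"])/d["fy"],1])
def plane(d,u,v,z):
    e,w=ray(d,u,v); return e+w*(z-e[2])/w[2]
def tri(*rs):
    A=0;b=0
    for e,w in rs:
        w=w/np.linalg.norm(w);P=np.eye(3)-np.outer(w,w);A=A+P;b=b+P@e
    return np.linalg.solve(A,b)
E
python3 - <<'E'
from rig import r
from geo import *
S=r.read_camera("scene");D=r.read_camera("side")
s1=lambda x,y:(150+x/2.6,130+y/2.6); s2=lambda x,y:(120+x/2.2,140+y/2.2)
for n,a,b,z in [("black",(571,290),(227,269),60),("plain",(375,298),(286,181),60),("beaker",(140,247),(340,60),125),("wide",(599,195),(322,340),40),("mid",(153,175),(463,122),40),("small",(291,188),(415,180),40),("green",(468,160),(380,262),57),("red",(408,169),(390,229),57),("turq",(619,82),(451,415),60),("purple",(660,445),(90,252),60),("can",(210,367),(244,80),110)]:
    p,q=s1(*a),s2(*b)
    print(n,plane(S,*p,z).round(),plane(D,*q,z).round(),tri(ray(S,*p),ray(D,*q)).round())
print(r.observe()["clock"],r.observe()["width"])
E
```

```text
black [633. 206.  60.] [617. 212.  60.] [622. 207.  50.]
plain [648.  11.  60.] [618.  20.  60.] [627.   8.  42.]
beaker [ 647. -217.  125.] [ 631. -212.  125.] [ 636. -221.  116.]
wide [461. 257.  40.] [448. 255.  40.] [451. 256.  35.]
mid [ 432. -246.   40.] [ 419. -243.   40.] [ 422. -250.   32.]
small [453. -87.  40.] [443. -83.  40.] [445. -88.  34.]
green [422. 112.  57.] [424. 108.  57.] [424. 111.  60.]
red [439.  45.  57.] [435.  43.  57.] [436.  44.  56.]
turq [270. 302.  60.] [245. 305.  60.] [248. 302.  48.]
purple [828. 264.  60.] [813. 265.  60.] [819. 264.  52.]
can [ 788. -134.  110.] [ 761. -116.  110.] [ 772. -137.   92.]
1.1 0.9963916577114386
```

drive_tool(
  commands=[
    [[-3, 26, 0, 0, 0, 0], [-3, 26, 0, 0, 0, 0], [-3, 26, 0, 0, 0, 0], [-3, 26, 0, 0, 0, 0], [-3, 26, 0, 0, 0, 0], [-3, 26, 0, 0, 0, 0], [-3, 26, 0, 0, 0, 0], [-3, 26, 0, 0, 0, 0], [0, 0, 0, 0, 0, 0], [0, 0, 0, 0, 0, 0], [0, 0, 0, 0, 0, 0]],
  ],
  fingers=0,
)

```text
clock: 2.48
tool_pos: [626.6, 205.7, 231.3]
ee_rot: [3.141, 0.001, 1.568]
force: [0.1, -0.8, -0.1]
width: -0.002
gripper_force: 0.0
```

```bash
python3 - <<'E'
from rig import r
from geo import *
import cv2
W=r.read_camera("wrist"); cv2.imwrite("pics/w1.png",W["pixels"][:,:,::-1])
print({k:W[k] for k in W if k!="pixels"}, r.observe()["tool_pos"],r.observe()["ee_rot"])
for t,z in [("black_bowl_mouth",60),("wide_ring_top",40),("green_button_top",57)]:
    for b in r.boxes_of("wrist",t):
        x=b["box"];print(t,np.round(x),b["confidence"],plane(W,(x[0]+x[2])/2,(x[1]+x[3])/2,z).round())
E
```

```text
{'fx': 291.4361323792434, 'fy': 291.4361323792434, 'cx': 279.2634330466287, 'cy': 204.4264756155631, 'eye': array([627.19603322, 282.03867842, 372.53976807]), 'attitude': array([ 2.83790698e+00, -9.54742183e-04, -2.43943237e-03])} [626.48241042 205.98943573 231.36944966] [3.14134745e+00 1.08439208e-03 1.56816602e+00]
black_bowl_mouth [396.  62. 522. 190.] 0.93 [814. 269.  60.]
black_bowl_mouth [217. 121. 334. 236.] 0.73 [623. 214.  60.]
wide_ring_top [ 76.  88. 176. 186.] 0.59 [457. 257.  40.]
green_button_top [ 92. 252. 127. 273.] 0.95 [422. 110.  57.]
```

View pics/w1.png

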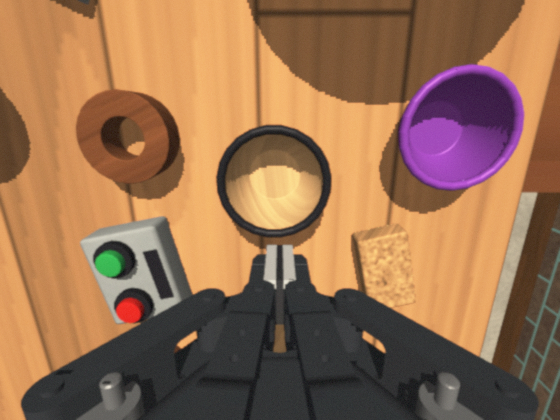

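The wrist view shows the black-rimmed bowl as a circle about (274,180), 116 px across, which matches 124 mm at z=60. The ring's top face is about (122,136), the green cap (110,263) and red (130,310). This agrees with the other cameras: bowl (622,212), ring (454,257), green (422,110).

drive_tool(
  commands=[
    [[-1, 1, -27, 0, 0, 0], [-1, 1, -27, 0, 0, 0], [-1, 1, -27, 0, 0, 0], [-1, 1, -27, 0, 0, 0], [-1, 1, -27, 0, 0, 0], [0, 0, 0, 0, 0, 0], [0, 0, 0, 0, 0, 0], [0, 0, 0, 0, 0, 0], [0, 0, 0, 0, 0, 0], [0, 0, 0, 0, 0, 0], [0, 0, 0, 0, 0, 0], [0, 0, 0, 0, 0, 0], [0, 0, 0, 0, 0, 0], [0, 0, 0, 0, 0, 0], [0, 0, 0, 0, 0, 0], [0, 0, 0, 0, 0, 0], [0, 0, 0, 0, 0, 0], [0, 0, 0, 0, 0, 0], [0, 0, 0, 0, 0, 0], [0, 0, 0, 0, 0, 0]],
  ],
)

```text
clock: 5.18
tool_pos: [621.0, 213.0, 96.3]
ee_rot: [-3.142, -0.0, 1.571]
force: [-0.2, 0.3, -0.4]
width: -0.004
gripper_force: 0.0
```

```bash
python3 - <<'E'
from rig import r
from geo import *
import cv2
W=r.read_camera("wrist"); D=r.read_camera("side")["pixels"][200:330,180:330,::-1]
w=W["pixels"][:,:,::-1].copy()
print(r.observe()["tool_pos"],W["eye"],W["attitude"])
cv2.imwrite("pics/w2.png",np.hstack([cv2.resize(w,(430,323)),cv2.resize(D,(370,323),interpolation=2)]))
E
```

```text
[620.96903275 213.00082514  96.2952502 ] [621.44098328 289.15851473 237.59527227] [ 2.83938200e+00 -5.85679288e-04  4.85568067e-04]
```

View pics/w2.png

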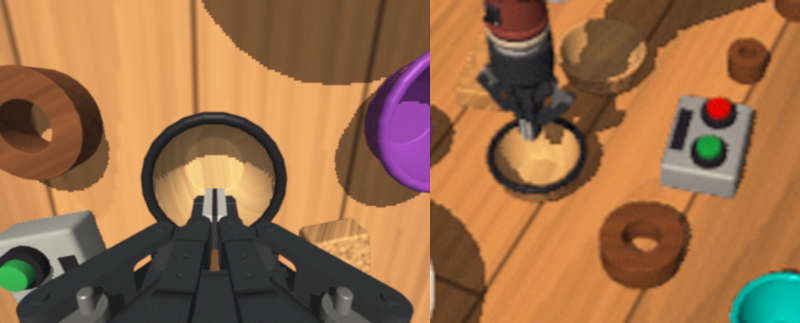

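The fingertips are centred over the black-rimmed bowl (rim centre works out to about (620,212)). I'll hold a bit longer, then lift and go to the ring.

drive_tool(
  commands=[
    [[0, 0, 0, 0, 0, 0], [0, 0, 0, 0, 0, 0], [0, 0, 0, 0, 0, 0], [0, 0, 0, 0, 0, 0], [0, 0, 0, 0, 0, 0], [0, 0, 25, 0, 0, 0], [0, 0, 25, 0, 0, 0], [0, 0, 25, 0, 0, 0], [-21, 5.5, 0, 0, 0, 0], [-21, 5.5, 0, 0, 0, 0], [-21, 5.5, 0, 0, 0, 0], [-21, 5.5, 0, 0, 0, 0], [-21, 5.5, 0, 0, 0, 0], [-21, 5.5, 0, 0, 0, 0], [-21, 5.5, 0, 0, 0, 0], [-20, 5.5, 0, 0, 0, 0], [0, 0, 0, 0, 0, 0], [0, 0, 0, 0, 0, 0], [0, 0, 0, 0, 0, 0]],
  ],
)

```text
clock: 7.65
tool_pos: [455.1, 256.5, 171.3]
ee_rot: [3.141, 0.0, 1.569]
force: [-0.3, -0.3, -0.4]
width: -0.003
gripper_force: 0.0
```

```bash
python3 - <<'E'
from rig import r
from geo import *
import cv2
W=r.read_camera("wrist"); cv2.imwrite("pics/w3.png",W["pixels"][:,:,::-1])
print(W["eye"],W["attitude"], r.observe()["tool_pos"],r.observe()["ee_rot"])
for t,z in [("wide_ring_top",40),("green_button_top",57),("red_button_top",57)]:
    for b in r.boxes_of("wrist",t):
        x=b["box"];print(t,np.round(x),b["confidence"],plane(W,(x[0]+x[2])/2,(x[1]+x[3])/2,z).round())
E
```

```text
[455.58529462 332.65764802 312.60484874] [ 2.83928635e+00 -1.50882532e-03 -1.05303910e-03] [454.95769953 256.57694562 171.2712219 ] [3.14094936e+00 1.79637496e-05 1.56943789e+00]
wide_ring_top [224. 138. 326. 246.] 0.82 [451. 261.  40.]
```

View pics/w3.png

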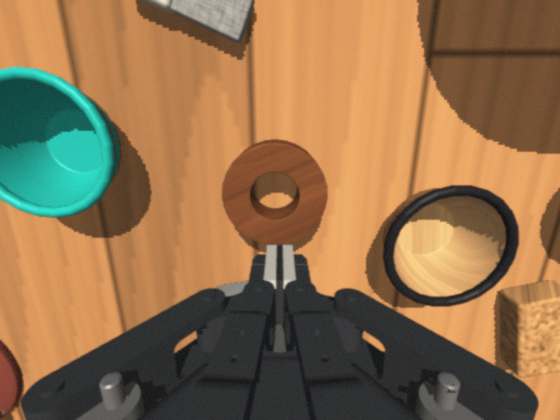

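The ring's top face is centred near (275,193), which gives (451,259) and 104 mm across, so it is the wide one. Descending to dwell.

drive_tool(
  commands=[
    [[-1, 1, -23, 0, 0, 0], [-1, 1, -23, 0, 0, 0], [-1, 0, -23, 0, 0, 0], [0, 0, -23, 0, 0, 0], [0, 0, 0, 0, 0, 0], [0, 0, 0, 0, 0, 0], [0, 0, 0, 0, 0, 0], [0, 0, 0, 0, 0, 0], [0, 0, 0, 0, 0, 0], [0, 0, 0, 0, 0, 0], [0, 0, 0, 0, 0, 0], [0, 0, 0, 0, 0, 0], [0, 0, 0, 0, 0, 0], [0, 0, 0, 0, 0, 0], [0, 0, 0, 0, 0, 0], [0, 0, 0, 0, 0, 0], [0, 0, 0, 0, 0, 0], [0, 0, 0, 0, 0, 0], [0, 0, 0, 0, 0, 0], [0, 0, 0, 0, 0, 0]],
  ],
)

```text
clock: 10.35
tool_pos: [451.0, 259.0, 79.3]
ee_rot: [-3.141, -0.0, 1.571]
force: [-0.3, 0.2, 0.3]
width: -0.003
gripper_force: 0.0
```

drive_tool(
  commands=[
    [[0, 0, 0, 0, 0, 0], [0, 0, 0, 0, 0, 0], [0, 0, 0, 0, 0, 0], [0, 0, 0, 0, 0, 0], [0, 0, 0, 0, 0, 0], [0, 0, 25, 0, 0, 0], [0, 0, 25, 0, 0, 0], [0, 0, 20, 0, 0, 0], [-4, -20, 0, 0, 0, 0], [-4, -20, 0, 0, 0, 0], [-4, -20, 0, 0, 0, 0], [-4, -20, 0, 0, 0, 0], [-4, -20, 0, 0, 0, 0], [-4, -20, 0, 0, 0, 0], [-4, -20, 0, 0, 0, 0], [0, -8, 0, 0, 0, 0], [0, 0, 0, 0, 0, 0], [0, 0, 0, 0, 0, 0], [0, 0, 0, 0, 0, 0]],
  ],
)

```text
clock: 12.72
tool_pos: [423.1, 111.9, 149.3]
ee_rot: [3.141, -0.0, 1.572]
force: [1.0, 0.3, -0.3]
width: 0.001
gripper_force: 0.0
```

```bash
python3 - <<'E'
from rig import r
from geo import *
import cv2
Ws={}
for c in ["wrist","scene","side"]:
    W=r.read_camera(c);Ws[c]=W
    h=cv2.cvtColor(W["pixels"],cv2.COLOR_RGB2HSV)
    m=cv2.inRange(h,(50,120,60),(70,255,255))
    n,l,st,ce=cv2.connectedComponentsWithStats(m)
    for i in range(1,n):
        if 20<st[i,4]<5000: print(c,st[i].tolist(),ce[i].round(1),plane(W,*ce[i],57).round(1))
cv2.imwrite("pics/w4.png",Ws["wrist"]["pixels"][:,:,::-1])
print(r.observe()["tool_pos"],r.observe()["q"])
E
```

```text
wrist [260, 191, 39, 40, 1219] [279.  210.8] [423.5 109.6  57. ]
scene [324, 189, 11, 8, 69] [329.5 192.6] [426.6 110.9  57. ]
side [288, 255, 10, 9, 80] [292.5 258.9] [424.8 107.6  57. ]
[422.98750444 111.51717277 149.25502527] [-0.28634058  0.41534149 -0.02908307  2.11009087  0.01993678  0.61639002
 -0.32822786]
```

View pics/w4.png

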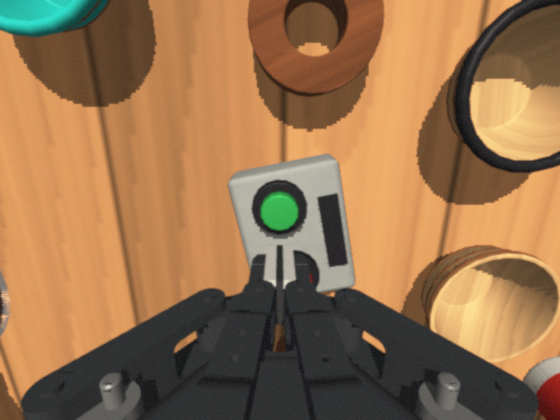

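The green cap is at (279,211) in the wrist view, giving (424,110), right under the shut fingertips. Red is 68 mm off. Going down.

drive_tool(
  commands=[
    [[1, -1, -25, 0, 0, 0], [0, 0, -25, 0, 0, 0], [0, 0, -20, 0, 0, 0], [0, 0, -10, 0, 0, 0], [0, 0, -2, 0, 0, 0], [0, 0, -2, 0, 0, 0], [0, 0, -2, 0, 0, 0], [0, 0, -2, 0, 0, 0], [0, 0, 0, 0, 0, 0], [0, 0, 0, 0, 0, 0]],
  ],
)

```text
clock: 14.12
tool_pos: [423.7, 110.0, 61.4]
ee_rot: [-3.141, -0.0, 1.571]
force: [-2.5, -0.7, 3.9]
width: -0.0
gripper_force: 2.3
```

drive_tool(
  commands=[
    [[0, 0, -1, 0, 0, 0], [0, 0, -1, 0, 0, 0], [0, 0, -1, 0, 0, 0], [0, 0, -1, 0, 0, 0], [0, 0, 0, 0, 0, 0], [0, 0, 0, 0, 0, 0]],
  ],
)

```text
clock: 14.88
tool_pos: [423.8, 110.1, 60.5]
ee_rot: [3.14, -0.0, 1.571]
force: [-8.5, -2.3, 38.0]
width: -0.002
gripper_force: 18.9
```

drive_tool(
  commands=[
    [[0, 0, 5, 0, 0, 0], [0, 0, 0, 0, 0, 0], [0, 0, 0, 0, 0, 0]],
  ],
)

```text
clock: 15.25
tool_pos: [424.0, 110.1, 62.2]
ee_rot: [-3.142, -0.0, 1.571]
force: [-3.2, -0.1, 3.9]
width: 0.001
gripper_force: 2.1
```

drive_tool(
  commands=[
    [[0, 0, 2, 0, 0, 0], [0, 0, 0, 0, 0, 0], [0, 0, 0, 0, 0, 0]],
  ],
)

```text
clock: 15.62
tool_pos: [424.0, 110.1, 64.2]
ee_rot: [-3.142, -0.0, 1.571]
force: [-1.3, 0.8, 3.9]
width: -0.0
gripper_force: 1.5
```

drive_tool(
  commands=[
    [[0, 0, 20, 0, 0, 0], [0, 0, 25, 0, 0, 0], [0, 0, 25, 0, 0, 0], [0, 0, 0, 0, 0, 0], [0, 0, 0, 0, 0, 0], [0, 0, 0, 0, 0, 0], [0, 0, 0, 0, 0, 0]],
  ],
)

```text
clock: 16.5
tool_pos: [423.7, 109.9, 133.6]
ee_rot: [-3.14, 0.0, 1.571]
force: [0.3, -0.2, -0.6]
width: -0.002
gripper_force: 0.0
```

```bash
python3 - <<'E'
from rig import r
import cv2,numpy as np
a=r.read_camera("scene")["pixels"][130:350,150:450,::-1]
b=r.read_camera("side")["pixels"][140:410,120:400,::-1]
cv2.imwrite("pics/end.png",np.hstack([cv2.resize(a,(400,293)),cv2.resize(b,(304,293))]))
E
```

```text
(no output)
```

View pics/end.png

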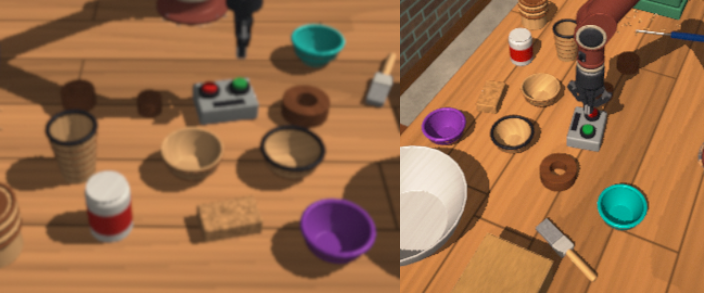

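The spring force was still felt at z 62 to 64 and the hard stop came at 60.5, so the button went fully down. Everything stands where it was, and the green button is free again.

```bash
python3 -c "
from rig import r
print(r.sign_off())"
```

```text
the job is handed in; nothing more can be done
None
```

I pointed at the black-rimmed bowl and then the widest ring for over 2 s each, pressed the green button fully down and let it come up, and handed the job in at about 17 s; sign-off gave no verdict, but the last pictures show nothing moved.

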